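Pack the castor kit for the wire rack

ROBOT

A 7-joint arm with a two-finger parallel gripper is mounted at the origin on the work surface. World frame = base frame: x ahead of the robot, y to its left, z up, the work surface at z = 0. Lengths are in m, angles in rad, forces in N, time in s.
With the tool pointing down it reaches from about 0.4 to 0.85 m from the base axis. Payload 10.4 kg.
Tool frame: the origin (TCP) lies at the very end of the fingers, on their centre line; the grasp point (between the pads) lies manip.hold_point_z behind it (manip.hold_point_z is the distance from the TCP to the grasp point, in m); z points along the fingers, y is the direction in which the jaws open and shut (so a half turn about z gives the same grasp; the last joint's range is limited). The gripper opens to 85 mm and grips with 20 to 120 N. Pads are 22 mm wide; open, the fingers measure 114 mm over their backs; the gripper's body (76 mm by 85 mm) begins 54 mm behind the grasp point. The pads swing forward as they close: fully open they stand 13 mm farther back than shut.
Start: joints at [1.196, 0.332, -0.065, 1.46, 0.022, 1.35, -0.088], TCP at [0.215, -0.587, 0.231] pointing down, gripper open.
Joint ranges: [-2.6, 2.6], [-0.5, 2.12], [-1.47, 1.34], [0.16, 2.42], [-1.27, 4.41], [0.06, 2.06], [-2.6, 2.6]. Speed limits (rad/s): [2.22, 2.22, 2.79, 2.79, 3.14, 3.14, 3.14].

INTERFACE

Orientations are given as a unit quaternion [x, y, z, w].
In Python, from workcell import manip gives the robot as it stands.
- The arm moves only by the tool jog_arm, never from a script. Its arguments are lists of equal length, an entry for each row: "translation": the shift along the world's x, y, z in mm, a list of three; "turn": the turn about the world's z in degrees. In form: {"translation": [[x, y, z], ...], "turn": [turn, ...]}. A call has 1 to 12 rows; each row is the pose to reach, as a shift and turn from the pose measured when the call began; what a row does not reach only later rows make up. A row lasts 1/12 s, in which the tool goes at most 41.7 mm and 7.16 degrees, less where a joint would pass 70% of its speed; a pose out of reach is approached as far as the arm can. A call with a gripper value outside its range is refused whole. "grip" is the finger opening in mm, from 0 to 85.4, set as the call begins (left out, the last holds). The fingers move at their own pace and stop on an object; "grip_force" is the grip in N (left out, the last holds). Time passes only in rows, so rows that repeat a pose let the fingers close. It gives the time, the measured TCP pose, the force and the opening at its end, in the units of the state.
- manip.get_obs(): the state, without advancing time (a new reading comes with each control period).
- manip.camera(name): name is "scene" or "side" or "wrist"; returns a dict with "frame" (400x640x3 uint8, red, green, blue), "mtx" (3x3 intrinsics, pixels), "pose" (4x4, takes a point from camera to world coordinates). Camera axes: x right, y down, z forward; pixel columns grow to the right and rows downward; lengths in m; the calibration is good to about 2 mm. A picture is of the moment at which its call begins. There is no depth.
- manip.hand_in(): hands the job in, once; it reports no verdict.
Trained networks look in a picture, given as the dict that the camera call returned (one of the last four; its "shot" number tells which), for a name from the list of things; names that differ only in an ending like _2 or _b are one class to them, and where a whole thing is asked for, a point or a joint stands for the part that bears it (a point fixed in the world has none). Each returns a list of dicts, best first, with "confidence" (0 to 1); they miss things now and then, are a little off and sometimes report something else, mostly with a low value. They report only what shows in the picture. A call takes as long as a camera call. They do not tell look-alikes from the thing itself.
- manip.outline_of(picture, label): "mask" (400x640 bool, what is visible of it) and "extent" ([left, top, right, bottom] in pixels, round what is visible of it).
- manip.pinpoint(picture, label): "at" ([column, row] in pixels: a listed point, or the origin of a listed thing).
The state is a dict: "clock": time; "joint_pos": joint angles; "joint_velocities": joint speeds; "tau": joint torques, N m; "position": TCP position; "ee_rot": TCP orientation; "ft_force": force on the tool from outside, world axes, zero at the start; "torque": the same for the moment, N m; "grip_width": opening from 0.0 (shut) to 1.0 (fully open).
Only numpy, scipy, OpenCV 4.12 (cv2) and the standard library are available. Lean on these libraries where they do the work, as an engineer would, in place of code of your own. Each camera call takes 0.05 s, during which the arm holds its last target. There are 200 camera calls.

TASK

Pack the kit for the wire rack into the plywood caddy, taking the larger of each pair of look-alikes: the large spanner lies flat in the long bay, the large castor stands in the widest of the three short bays, the large sleeve in the middle one and the large levelling foot in the one at the other end. Set each part down (do not drop it in) the same way up as it is now, resting flat on the bay's floor. Leave the four smaller look-alikes where they are.

Things in the scene. Friction and masses are not known exactly. Their poses are not given: they have to be found in the camera images.
- caddy: Fixed plywood tray, 190 (x) x 158 (y) mm, 25 mm high, standing on the table at any yaw. Origin: centre of its underside. Floor 4 mm thick, walls and dividers 4 mm thick, both rising to 25 mm above the table. Bays, inside, in its frame (mm): long bay x -91..91, y -75..-7 (centre 0,-41); three short bays all at y -3..75: the widest x -91..-17 (centre -54,36), the middle one x -13..37 (centre 12,36), the one at the other end x 41..91 (centre 66,36).
- castor_large: Swivel castor, loose, standing on its steel plate with the wheel up; the larger of two. Plate 46 x 46 x 4 mm; two flat parallel steel fork cheeks, 24 mm long in x, outer faces 32 mm apart along y, from 14 to 60 mm height; black wheel 50 mm diameter, 20 mm wide, between the cheeks, its axle along y at 46 mm height, top at 71 mm. Origin: centre of the plate's underside, z up. About 0.16 kg.
- sleeve_large: Plain aluminium tube standing on end, loose; the larger of two: 32 mm outside and 20 mm inside diameter, 50 mm tall. Origin: centre of its lower end, z along its axis, up. About 0.09 kg.
- foot_large: Levelling foot, loose, standing upright; the larger of two: black round base 34 mm diameter, 8 mm thick, and a steel threaded stem 12 mm diameter up to 60 mm height (collar and a nut of 19 mm up to 18 mm height). Origin: centre of the underside, z along the stem, up. About 0.08 kg.
- spanner_large: Double open-ended steel spanner lying flat, loose; the longer of two: 140 mm long along its x, heads 30 mm wide, shank 14 mm wide (y) and everywhere 8 mm thick. Origin: middle of the shank, on the underside, z up. About 0.13 kg.
- castor_small: Look-alike to leave alone: castor of the same shape, plate 30 x 30 mm, wheel 32 mm diameter, 48 mm tall. Origin: centre of the plate's underside.
- sleeve_small: Look-alike to leave alone: aluminium tube on end, 22 mm outside diameter, 30 mm tall. Origin: centre of its lower end.
- foot_small: Look-alike to leave alone: levelling foot with base 22 mm diameter, stem 8 mm diameter, 42 mm tall. Origin: centre of its underside.
- spanner_small: Look-alike to leave alone: double open-ended spanner, 95 mm long along its x, heads 20 mm wide, 8 mm thick. Origin: middle of the shank, on the underside.
Not all that is in view belongs to the job. What is shaped like the spanner_large but purple is not meant. Leave any blue look-alike of the castor_large alone.

How it is judged:
By the outcome, as a careful person would: the job done as asked, in the order asked, and still so for the second after the job is handed in, with the robot touching nothing.
It also fails if it takes over 99 s, if anything falls off the work surface, if the arm or the gripper's body presses on something with over 40 N, if the wrist force passes 120 N, or if a joint passes its speed limit or range.

## Working session

There is one attempt and no reset: what is moved stays moved. The work goes in short steps, Python scripts to look and compute and a tool call to move; the robot and the scene stay as the last step left them, time stands still between calls to the robot, and variables do not carry over. Pictures are saved under pics/ and viewed, about 12 in all and at most 16, crops included, and the job is handed in when it is done.

Besides the shell and the picture viewer there is one more tool, called as name([rows], argument=value, ...), one row to a line, values as JSON. jog_arm: Moves the arm, as the interface text tells. Its arguments: {"type":"object","properties":{"translation":{"type":"array"},"turn":{"type":"array"},"grip":{"type":"number"},"grip_force":{"type":"number"}},"required":["translation","turn"]}

```bash
mkdir -p pics; cat > h.py <<'E'
import numpy as np, cv2
from workcell import manip
def ray(p,uv,z):
    K=np.array(p["mtx"]);T=np.array(p["pose"])
    d=T[:3,:3]@np.linalg.inv(K)@np.array([uv[0],uv[1],1.0]);o=T[:3,3]
    return o+d*(z-o[2])/d[2]
def proj(p,X):
    K=np.array(p["mtx"]);T=np.array(p["pose"])
    c=T[:3,:3].T@(np.array(X,float)-T[:3,3]);u=K@c;return u[:2]/u[2]
def save(p,name,crop=None,s=1):
    f=np.array(p["frame"])[:,:,::-1]
    if crop: f=f[crop[1]:crop[3],crop[0]:crop[2]]
    if s!=1: f=cv2.resize(f,None,fx=s,fy=s,interpolation=cv2.INTER_CUBIC)
    cv2.imwrite("pics/"+name,f)
E
python3 - <<'E'
from h import *
print(manip.hold_point_z); o=manip.get_obs(); print(o)
for c in ["scene","side"]:
    p=manip.camera(c); save(p,c+"0.png"); print(c,np.round(p["mtx"],1).tolist(),np.round(p["pose"],3).tolist())
    for n in ["caddy","castor_large","sleeve_large","foot_large","spanner_large"]:
        print(n,[(np.round(d["at"]).tolist(),round(d["confidence"],2),np.round(ray(p,d["at"],0)[:2],3).tolist()) for d in manip.pinpoint(p,n)])
E
```

```text
0.0187
{'clock': 0.0, 'joint_pos': array([ 1.19638351,  0.33285328, -0.06469189,  1.46097112,  0.02160387,
        1.34991485, -0.08847748]), 'joint_velocities': array([ 0.00119062, -0.00093794,  0.00021851,  0.00079095, -0.00166081,
       -0.00063963, -0.00162468]), 'tau': array([-9.72427370e-04, -6.25444579e+01,  4.85888659e-02, -3.91603732e+01,
        1.61546742e-02,  1.00421111e-02, -1.69531514e-06]), 'position': array([ 0.21522732, -0.58635335,  0.2305133 ]), 'ee_rot': array([ 9.84564796e-01,  1.75018959e-01, -1.64235537e-04, -7.06656751e-04]), 'ft_force': array([-0.42102165, -0.14256851, -0.00830704]), 'torque': array([ 0.01884783, -0.01626808,  0.02793296]), 'grip_width': 1.0022865978754358}
scene [[389.4, 0.0, 321.7], [0.0, 389.4, 199.1], [0.0, 0.0, 1.0]] [[-0.807, 0.483, -0.34, 0.815], [0.59, 0.652, -0.476, 0.467], [-0.008, -0.585, -0.811, 0.844], [0.0, 0.0, 0.0, 1.0]]
caddy [([326.0, 226.0], 0.69, [0.502, 0.047])]
castor_large [([338.0, 323.0], 0.97, [0.627, 0.261]), ([301.0, 365.0], 0.87, [0.742, 0.284])]
sleeve_large [([260.0, 145.0], 0.77, [0.491, -0.299])]
foot_large [([220.0, 171.0], 0.44, [0.636, -0.278])]
spanner_large [([508.0, 264.0], 0.97, [0.216, 0.388]), ([448.0, 306.0], 0.88, [0.409, 0.376])]
side [[362.7, 0.0, 313.2], [0.0, 362.7, 199.8], [0.0, 0.0, 1.0]] [[0.963, -0.189, 0.19, 0.287], [-0.268, -0.683, 0.68, -0.748], [0.002, -0.706, -0.708, 0.824], [0.0, 0.0, 0.0, 1.0]]
caddy [([312.0, 196.0], 0.76, [0.511, 0.058])]
castor_large [([354.0, 146.0], 0.71, [0.733, 0.276]), ([331.0, 154.0], 0.69, [0.636, 0.254]), ([389.0, 310.0], 0.37, [0.586, -0.377])]
sleeve_large [([342.0, 290.0], 0.79, [0.492, -0.294])]
foot_large [([390.0, 270.0], 0.56, [0.638, -0.269])]
spanner_large [([266.0, 147.0], 0.66, [0.413, 0.362]), ([212.0, 152.0], 0.64, [0.214, 0.381])]
```

View pics/scene0.png

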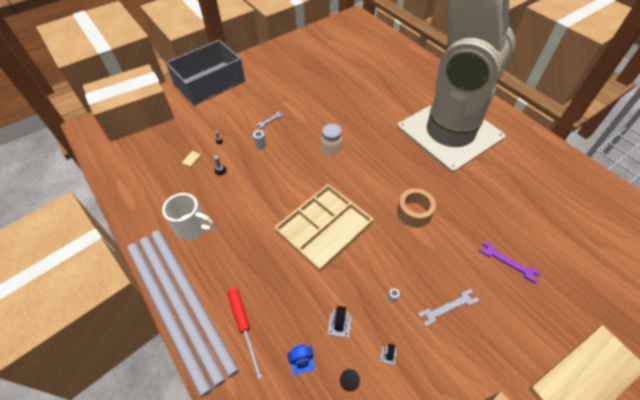

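View pics/side0.png

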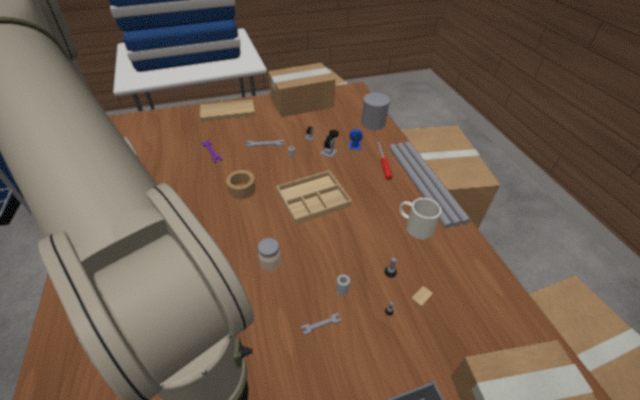

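The scene picture shows:
- **Caddy:** around (325,227).
- **Spanners:** silver ones at (448,307) and (270,119), a purple one at (509,262).
- **Castors:** black ones at (340,322) and (389,353), a blue one at (301,360).
- **Sleeves:** (260,140) and (394,294).
- **Feet:** (220,166) and (218,138).

The larger silver or black ones are spanner (448,307), castor (340,322), sleeve (260,140) and foot (220,166). I'll confirm them in one enlarged mosaic and fit the caddy.

```bash
cat >> h.py <<'E'
def caddy_res(q,hulls):
    pass
def iou_fit(ps,masks,q0,shape):
    """fit x,y,yaw of points shape (Nx3 hull) to masks"""
    from scipy.optimize import minimize
    def cost(q):
        c,s=np.cos(q[2]),np.sin(q[2]);R=np.array([[c,-s,0],[s,c,0],[0,0,1]])
        X=shape@R.T+[q[0],q[1],0];t=0
        for p,m in zip(ps,masks):
            S=8; uv=np.array([proj(p,x) for x in X])
            h=cv2.convexHull((uv*16).astype(np.int32)).astype(np.int32)
            im=np.zeros(m.shape,np.uint8);cv2.fillConvexPoly(im,h,1,shift=4)
            t+=1-(im.astype(bool)&m).sum()/(im.astype(bool)|m).sum()
        return t
    q0=np.array(q0,float)
    best=min((cost([q0[0],q0[1],a]),a) for a in np.arange(0,np.pi,np.pi/18))
    r=minimize(cost,[q0[0],q0[1],best[1]],method="Nelder-Mead",options=dict(initial_simplex=[[q0[0]+a,q0[1]+b,best[1]+c] for a,b,c in [(0,0,0),(.01,0,0),(0,.01,0),(0,0,.1)]]))
    return r.x,r.fun
def best(p,n,uv):
    L=manip.outline_of(p,n)
    return min(L,key=lambda d:np.hypot((d["extent"][0]+d["extent"][2])/2-uv[0],(d["extent"][1]+d["extent"][3])/2-uv[1])) 
E
python3 - <<'E'
from h import *
a=manip.camera("scene");b=manip.camera("side")
ms=[manip.outline_of(p,"caddy")[0]["mask"].astype(bool) for p in (a,b)]
box=np.array([[x,y,z] for x in(-.095,.095) for y in(-.079,.079) for z in(0,.025)])
print(iou_fit([a,b],ms,[.505,.05],box),iou_fit([a],ms[:1],[.505,.05],box),iou_fit([b],ms[1:],[.505,.05],box))
f=np.array(a["frame"])[:,:,::-1]
def cr(u,v,s,w=35): 
    return cv2.resize(f[v-w:v+w,u-w:u+w],(260,260),interpolation=cv2.INTER_CUBIC)
rows=[[cr(325,226,0,52),cr(448,307,0),cr(270,125,0)],[cr(345,335,0,50),cr(394,294,0),cr(225,150,0)]]
cv2.imwrite("pics/mos.png",np.vstack([np.hstack(r) for r in rows]))
for n in ["castor_large","sleeve_large","foot_large","spanner_large"]:
    for p in (a,b): print(n,[(np.round(d["extent"]).tolist(),round(d["confidence"],2)) for d in manip.outline_of(p,n)])
E
```

```text
(array([0.51100895, 0.04954188, 0.16443885]), np.float64(0.05174397917753204)) (array([0.51133597, 0.04814362, 0.16314114]), np.float64(0.01296217594560134)) (array([0.51028591, 0.05095872, 0.1815383 ]), np.float64(0.02734976887519258))
castor_large [([328.0, 303.0, 352.0, 338.0], 0.73), ([288.0, 347.0, 315.0, 374.0], 0.64)]
castor_large [([347.0, 130.0, 366.0, 149.0], 0.81), ([323.0, 136.0, 334.0, 157.0], 0.5)]
sleeve_large [([252.0, 127.0, 266.0, 149.0], 0.68)]
sleeve_large [([336.0, 277.0, 350.0, 295.0], 0.77)]
foot_large [([212.0, 157.0, 227.0, 176.0], 0.62)]
foot_large [([384.0, 256.0, 396.0, 279.0], 0.42), ([322.0, 135.0, 336.0, 159.0], 0.23)]
spanner_large [([417.0, 289.0, 479.0, 326.0], 0.96), ([480.0, 240.0, 537.0, 284.0], 0.81)]
spanner_large [([204.0, 144.0, 220.0, 162.0], 0.58), ([248.0, 144.0, 283.0, 146.0], 0.51)]
```

View pics/mos.png

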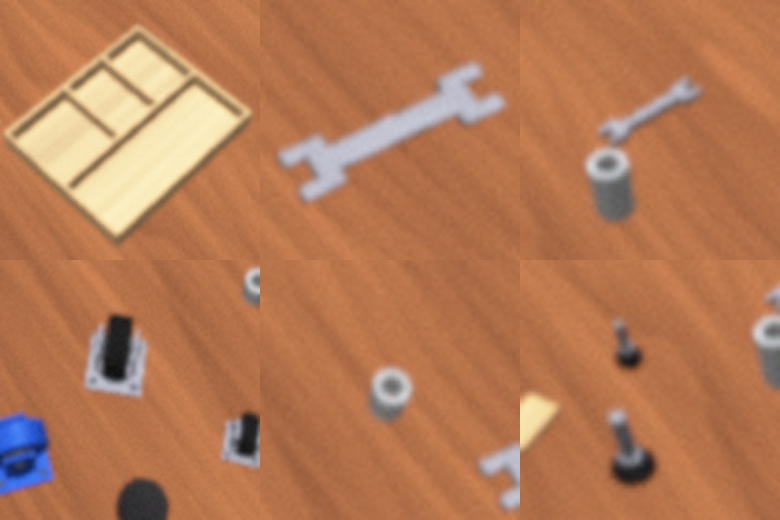

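The crops confirm it: long 140 mm spanner, big castor, tall sleeve and tall foot are the ones picked. The caddy's yaw is about π+0.16, with the long bay towards +y and the widest bay towards +x. Moving now, passing over the caddy.

jog_arm([
  [250, 350, 100],
  [250, 350, 100],
  [250, 350, 100],
  [250, 350, 100],
  [250, 350, 100],
  [250, 350, 100],
  [250, 350, 100],
  [250, 350, 100],
  [250, 350, 100],
  [250, 350, 100],
  [250, 350, 100],
  [250, 350, 100],
], turn=[0, 0, 0, 0, 0, 0, 0, 0, 0, 0, 0, 0])

```text
clock: 2.2
position: [0.469, -0.2308, 0.333]
ee_rot: [0.984, 0.179, 0.002, 0.0]
ft_force: [0.4, 0.1, 0.1]
grip_width: 1.001
```

```bash
python3 - <<'E'
from h import *
p=manip.camera("wrist"); T=np.array(p["pose"]); o=manip.get_obs(); print(o["position"],o["ee_rot"],o["clock"]); print(np.round(p["mtx"],1).tolist(),np.round(T,3).tolist(), ray(p,(320,200),0))
a=manip.camera("scene")
d=best(a,"spanner_large",(448,307)); m=d["mask"].astype(bool)
ys,xs=np.nonzero(m); P=np.array([ray(a,(x,y),.006)[:2] for x,y in zip(xs,ys)])
r=cv2.minAreaRect((P*1000).astype(np.float32)); print(r)
d=P-P.mean(0);w,v=np.linalg.eigh(d.T@d);print(P.mean(0),np.degrees(np.arctan2(v[1,1],v[0,1])))
E
```

```text
[ 0.46721183 -0.23382583  0.33217687] [9.84074502e-01 1.77754471e-01 8.18153252e-04 2.29197663e-04] 2.25
[[318.1, 0.0, 317.7], [0.0, 318.1, 202.0], [0.0, 0.0, 1.0]] [[0.353, -0.898, -0.263, 0.536], [-0.936, -0.339, -0.099, -0.205], [-0.0, 0.281, -0.96, 0.477], [0.0, 0.0, 0.0, 1.0]] [ 0.40967354 -0.25654663  0.        ]
((215.70465087890625, 386.66357421875), (35.53059387207031, 137.68527221679688), 15.875049591064453)
[0.21532515 0.39101913] 106.49719954568654
```

jog_arm([
  [50, 330, 0],
  [50, 330, 0],
  [50, 330, 0],
  [50, 330, 0],
  [50, 330, 0],
  [50, 330, 0],
  [50, 330, 0],
  [50, 330, 0],
  [50, 330, 0],
  [50, 330, 0],
  [50, 330, 0],
  [50, 330, 0],
], turn=[0, 0, 0, 0, 0, 0, 0, 0, 0, 0, 0, 0])

```text
clock: 3.35
position: [0.5153, 0.0904, 0.3309]
ee_rot: [0.985, 0.173, -0.0, 0.001]
ft_force: [-0.4, -0.5, 0.1]
grip_width: 0.999
```

```bash
python3 - <<'E'
from h import *
o=manip.get_obs();print(o["position"])
p=manip.camera("wrist"); save(p,"w1.png")
for n in ["caddy","castor_large","spanner_large"]:
    for d in manip.pinpoint(p,n): print(n,np.round(d["at"]),round(d["confidence"],2),np.round(ray(p,d["at"],0),4))
    for d in manip.outline_of(p,n):
        m=d["mask"].astype(bool);ys,xs=np.nonzero(m);z=.006
        P=np.array([ray(p,(x,y),z)[:2] for x,y in zip(xs,ys)])
        print("  mask",np.round(d["extent"]),round(d["confidence"],2),np.array(p["frame"])[m].mean(0).round(),cv2.minAreaRect((P*1000).astype(np.float32)))
        if n=="caddy":
            box=np.array([[x,y,z] for x in(-.095,.095) for y in(-.079,.079) for z in(0,.025)])
            print(iou_fit([p],[m],[.511,.048],box))
E
```

```text
[0.51531708 0.09040419 0.33089444]
caddy [344. 170.] 0.63 [0.5112 0.0475 0.    ]
  mask [281.  94. 416. 245.] 0.65 [230. 210. 154.] ((505.1288757324219, 44.820369720458984), (198.7740478515625, 166.34584045410156), 9.012819290161133)
(array([0.50824944, 0.04820555, 0.15603317]), np.float64(0.010295126973232649))
  mask [196.   0. 244.  58.] 0.68 [100.  99. 102.] ((633.173828125, 274.8564147949219), (67.1871566772461, 51.812740325927734), 44.07431411743164)
spanner_large [ 87. 267.] 0.57 [ 0.2147  0.3879 -0.    ]
spanner_large [226.  33.] 0.19 [ 0.6314  0.2647 -0.    ]
  mask [ 87. 113. 142. 205.] 0.8 [172. 174. 181.] ((409.9945983886719, 377.7271423339844), (32.276126861572266, 142.73312377929688), 78.05115509033203)
  mask [ 39. 257. 130. 279.] 0.65 [143.  76. 170.] ((212.3077392578125, 386.798095703125), (33.9702033996582, 144.63929748535156), 16.25489044189453)
```

View pics/w1.png

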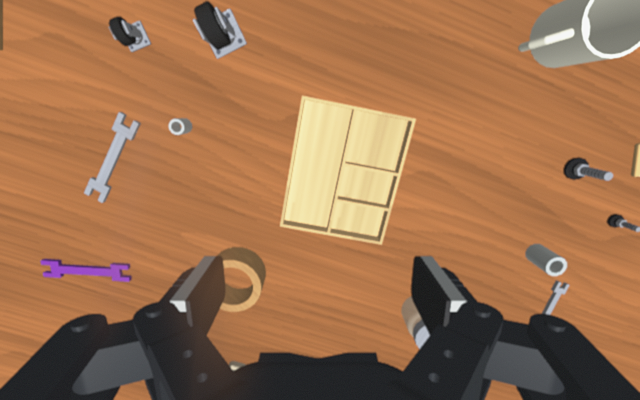

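The wrist picture shows the caddy at (350,170), with the long bay on its left side and the widest bay at top right. The target spanner is at (112,158), the castor at (220,28) and the purple spanner at (87,270). Spanner measured at (0.410,0.377), long axis 168°, length 143 mm (140 expected).

jog_arm([
  [-105, 287, -180],
  [-105, 287, -180],
  [-105, 287, -180],
  [-105, 287, -180],
  [-105, 287, -180],
  [-105, 287, -180],
  [-105, 287, -180],
  [-105, 287, -180],
  [-105, 287, -180],
  [-105, 287, -180],
  [-105, 287, -180],
  [-105, 287, -180],
], turn=[-32, -32, -32, -32, -32, -32, -32, -32, -32, -32, -32, -32], grip=40, grip_force=50)

```text
clock: 4.7
position: [0.4149, 0.3659, 0.1566]
ee_rot: [0.995, -0.104, -0.003, 0.001]
ft_force: [0.3, -0.7, -0.6]
grip_width: 0.473
```

```bash
cat >> h.py <<'E'
def tool():
    o=manip.get_obs();x,y,z,w=o["ee_rot"];
    from scipy.spatial.transform import Rotation as R
    v=R.from_quat(o["ee_rot"]).as_matrix()
    print("tcp mm",np.round(o["position"]*1000,1),"jaw deg",round(np.degrees(np.arctan2(v[1,1],v[0,1])),1)%180,"tilt",np.round(v[:,2],3),"w",round(o["grip_width"]*85.4,1),"F",np.round(o["ft_force"],1),"t",round(o["clock"],2))
def rects(p,n,z):
    for d in manip.outline_of(p,n):
        m=d["mask"].astype(bool);ys,xs=np.nonzero(m)
        P=np.array([ray(p,(x,y),z)[:2] for x,y in zip(xs,ys)])
        r=cv2.minAreaRect((P*1000).astype(np.float32));print(n,np.round(d["extent"]),round(d["confidence"],2),np.array(p["frame"])[m].mean(0).round(),np.round(r[0],1),np.round(r[1],1),round(r[2],1))
E
python3 - <<'E'
from h import *
tool(); p=manip.camera("wrist"); save(p,"w2.png"); rects(p,"spanner_large",.007)
E
```

```text
tcp mm [414.9 365.9 156.6] jaw deg 78.1 tilt [-0.007 -0.002 -1.   ] w 40.4 F [ 0.3 -0.7 -0.6] t 4.7
spanner_large [324. 330. 375. 359.] 0.6 [132.  71. 163.] [220.8 366.1] [24.6 58.5] 23.3
spanner_large [291. 116. 324. 261.] 0.56 [200. 205. 214.] [410.6 378.1] [ 29.5 139.9] 77.9
```

View pics/w2.png

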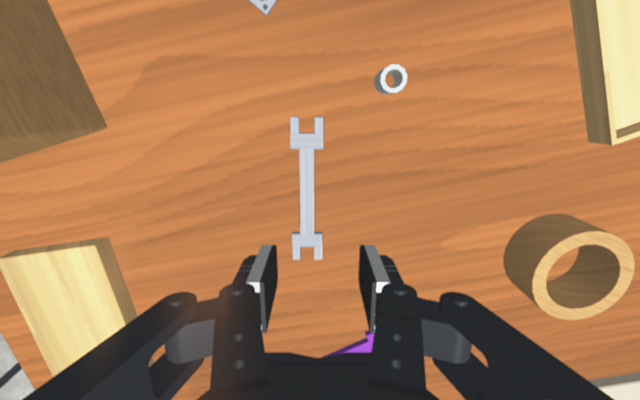

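The wrist picture shows the target spanner upright at (307,188), slightly left of the jaws' centre. It measures 140 x 29.5 mm at (410.6,378.1), as expected.

jog_arm([
  [-4, 12, -60],
  [-4, 12, -130],
  [-4, 12, -137],
  [-4, 12, -137],
  [-4, 12, -137],
  [-4, 12, -137],
  [-4, 12, -137],
], turn=[0, 0, 0, 0, 0, 0, 0])

```text
clock: 5.38
position: [0.4095, 0.381, 0.021]
ee_rot: [0.995, -0.101, -0.003, 0.001]
ft_force: [-0.1, 0.5, 1.5]
grip_width: 0.468
```

jog_arm([
  [1, -3, -10],
  [1, -3, -17],
  [1, -3, -17],
  [1, -3, -17],
  [1, -3, -17],
], turn=[0, 0, 0, 0, 0])

```text
clock: 5.8
position: [0.4105, 0.3781, 0.0042]
ee_rot: [0.995, -0.101, -0.003, 0.0]
ft_force: [-0.2, 0.2, -0.1]
grip_width: 0.471
```

```bash
python3 - <<'E'
from h import *
tool(); p=manip.camera("wrist"); save(p,"w3.png",(220,180,420,400),2.5);tool()
E
```

```text
tcp mm [410.5 378.1   4.2] jaw deg 78.5 tilt [-0.006 -0.    -1.   ] w 40.2 F [-0.2  0.2 -0.1] t 5.8
tcp mm [410.5 378.2   4.3] jaw deg 78.5 tilt [-0.006 -0.    -1.   ] w 40.2 F [-0.7  0.5  0.3] t 5.85
```

View pics/w3.png

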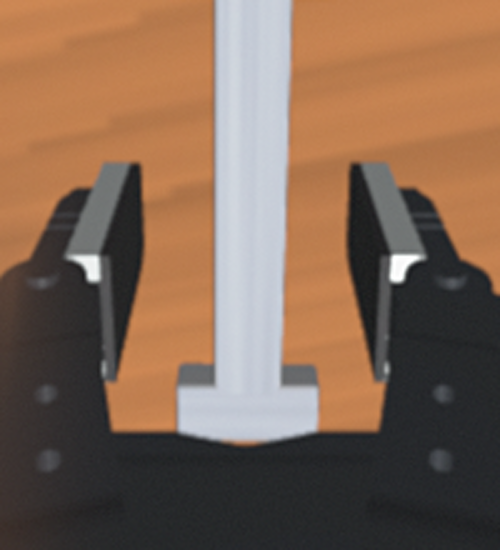

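The shank is centred between the pads. Lowering 2 mm more for pad overlap and closing.

jog_arm([
  [0, 0, -2],
  [0, 0, -2],
  [0, 0, -2],
  [0, 0, -2],
  [0, 0, -2],
  [0, 0, -2],
], turn=[0, 0, 0, 0, 0, 0], grip=0, grip_force=60)

```text
clock: 6.35
position: [0.4105, 0.3784, 0.0025]
ee_rot: [0.995, -0.1, -0.003, 0.0]
ft_force: [-0.9, -0.2, 2.2]
grip_width: 0.134
```

jog_arm([
  [0, 0, 15],
  [0, 0, 40],
  [0, 0, 70],
  [0, 0, 80],
  [0, 0, 80],
  [0, 0, 80],
], turn=[0, 0, 0, 0, 0, 0])

```text
clock: 6.85
position: [0.4104, 0.3783, 0.082]
ee_rot: [0.995, -0.1, -0.003, 0.0]
ft_force: [0.1, 0.1, -2.2]
grip_width: 0.139
```

```bash
python3 - <<'E'
from h import *
tool(); p=manip.camera("wrist"); rects(p,"spanner_large",manip.get_obs()["position"][2])
a=manip.camera("side"); save(a,"s2.png",(180,60,380,210),3.5)
E
```

```text
tcp mm [410.4 378.3  82. ] jaw deg 78.5 tilt [-0.006  0.    -1.   ] w 11.9 F [ 0.1  0.1 -2.2] t 6.85
spanner_large [284. 114. 354. 359.] 0.94 [193. 198. 207.] [415.2 378.3] [ 31.7 131.6] 77.6
```

View pics/s2.png

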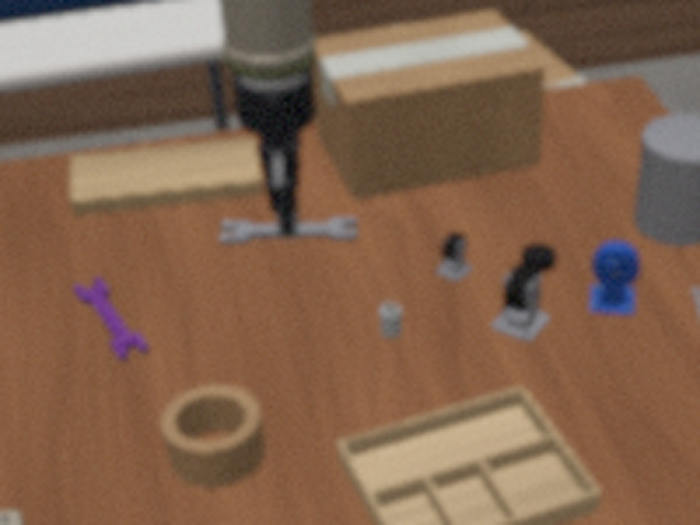

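The spanner is held level. Carrying it over the long bay.

jog_arm([
  [30, -30, 0],
  [93, -100, 0],
  [93, -290, 0],
  [93, -290, 0],
  [93, -290, 0],
  [93, -290, 0],
  [93, -290, 0],
  [93, -290, 0],
  [93, -290, 0],
  [93, -290, 0],
  [93, -290, 0],
  [93, -290, 0],
], turn=[7, 14, 20.6, 20.6, 20.6, 20.6, 20.6, 20.6, 20.6, 20.6, 20.6, 20.6])

```text
clock: 8.0
position: [0.5022, 0.089, 0.08]
ee_rot: [0.997, 0.08, -0.004, 0.002]
ft_force: [0.2, -0.9, -1.6]
grip_width: 0.133
```

```bash
python3 - <<'E'
from h import *
tool(); p=manip.camera("wrist"); save(p,"w4.png")
m=manip.outline_of(p,"caddy")[0]["mask"].astype(bool)
for d in manip.pinpoint(p,"caddy"): print(np.round(d["at"]),ray(p,d["at"],0))
# overlay of bay outlines for visual check
f=np.array(p["frame"])[:,:,::-1].copy(); q=(.510,.048,np.pi+.159);c,s=np.cos(q[2]),np.sin(q[2])
for b in [(-95,95,-79,79),(-91,91,-75,-7),(-91,-17,-3,75),(-13,37,-3,75),(41,91,-3,75)]:
    pts=[proj(p,(q[0]+(c*x-s*y)/1000,q[1]+(s*x+c*y)/1000,.025)) for x,y in [(b[0],b[2]),(b[1],b[2]),(b[1],b[3]),(b[0],b[3])]]
    cv2.polylines(f,[(np.array(pts)*16).astype(np.int32)],True,(255,0,0),1,cv2.LINE_AA,4)
cv2.imwrite("pics/w4.png",f)
E
```

```text
tcp mm [502.2  89.   80. ] jaw deg 99.2 tilt [-0.008 -0.005 -1.   ] w 11.4 F [ 0.2 -0.9 -1.6] t 8.0
[375. 211.] [0.50728151 0.04705205 0.        ]
[ 41. 178.] [0.49305176 0.28829327 0.        ]
```

View pics/w4.png

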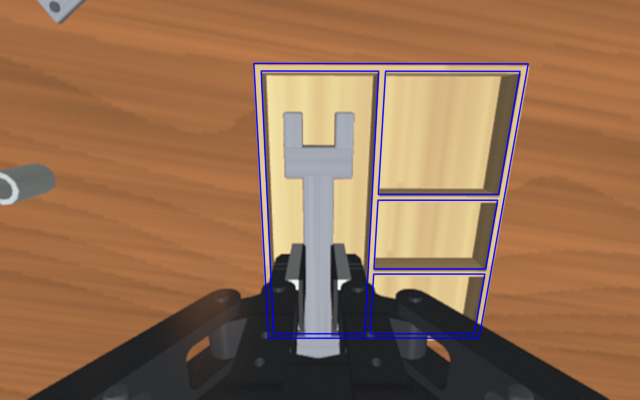

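The drawn caddy model lies right on the rim and dividers in the picture, and the spanner is centred in the long bay. Lowering.

jog_arm([
  [1, 0, -30],
  [1, 0, -55],
  [1, 0, -68],
  [1, 0, -70],
  [1, 0, -70],
  [1, 0, -70],
], turn=[0, 0, 0, 0, 0, 0])

```text
clock: 8.65
position: [0.504, 0.0892, 0.0112]
ee_rot: [0.997, 0.08, -0.003, 0.002]
ft_force: [-0.3, 0.2, -2.2]
grip_width: 0.137
```

jog_arm([
  [0, 0, -2],
  [0, 0, -3],
  [0, 0, -3],
  [0, 0, -3],
], turn=[0, 0, 0, 0])

```text
clock: 8.98
position: [0.5043, 0.0893, 0.0086]
ee_rot: [0.997, 0.08, -0.003, 0.002]
ft_force: [-0.2, 0.2, -1.7]
grip_width: 0.136
```

jog_arm([
  [0, 0, -1],
  [0, 0, -2],
  [0, 0, -2],
  [0, 0, -2],
], turn=[0, 0, 0, 0])

```text
clock: 9.32
position: [0.5042, 0.0893, 0.0066]
ee_rot: [0.997, 0.08, -0.003, 0.002]
ft_force: [0.3, -0.6, -1.4]
grip_width: 0.134
```

jog_arm([
  [0, 0, -1],
  [0, 0, -1.5],
  [0, 0, -1.5],
], turn=[0, 0, 0])

```text
clock: 9.57
position: [0.5043, 0.0893, 0.0064]
ee_rot: [0.997, 0.08, -0.003, 0.002]
ft_force: [-7.4, -2.3, 18.4]
grip_width: 0.137
```

Contact. Releasing with the target eased off.

jog_arm([
  [0, 0, 1],
  [0, 0, 1],
  [0, 0, 1],
  [0, 0, 1],
  [0, 0, 1],
], turn=[0, 0, 0, 0, 0], grip=26)

```text
clock: 9.98
position: [0.5043, 0.0893, 0.0072]
ee_rot: [0.997, 0.08, -0.003, 0.002]
ft_force: [0.2, -0.4, 0.1]
grip_width: 0.305
```

jog_arm([
  [0, 0, 20],
  [0, 0, 60],
  [0, 0, 100],
  [0, 0, 140],
  [0, 0, 180],
  [0, 0, 200],
  [0, 0, 200],
  [0, 0, 200],
], turn=[0, 0, 0, 0, 0, 0, 0, 0])

```text
clock: 10.65
position: [0.5048, 0.0894, 0.2081]
ee_rot: [0.997, 0.08, -0.002, 0.001]
ft_force: [0.4, 0.3, -1.1]
grip_width: 0.306
```

```bash
python3 - <<'E'
from h import *
tool(); p=manip.camera("wrist"); rects(p,"spanner_large",.011)
q=(.510,.048,np.pi+.159);c,s=np.cos(q[2]),np.sin(q[2])
print("bay c",q[0]+s*.041,q[1]-c*.041)
a=manip.camera("scene");b=manip.camera("side")
rects(p,"castor_large",.004)
for pp in (p,a,b):
    for d in manip.pinpoint(pp,"castor_large"): print(np.round(d["at"],1),round(d["confidence"],2),ray(pp,d["at"],0).round(4))
save(p,"w5.png",(0,0,400,200),2)
E
```

```text
tcp mm [504.8  89.4 208.1] jaw deg 99.2 tilt [-0.004 -0.003 -1.   ] w 26.1 F [ 0.4  0.3 -1.1] t 10.65
spanner_large [302. 108. 334. 237.] 0.96 [185. 187. 194.] [503.8  90. ] [140.   30.1] 8.8
bay c 0.5035084331067112 0.0884828304256256
castor_large [104.   0. 188.  59.] 0.66 [ 99.  99. 102.] [632.4 278.1] [69.7 57.5] 45.6
[162.5  23.3] 0.65 [0.6295 0.2648 0.    ]
[340.4 323.2] 0.9 [0.6245 0.2639 0.    ]
[300.8 361.9] 0.86 [0.7387 0.2787 0.    ]
[326.5 155.7] 0.76 [0.6164 0.2489 0.    ]
[354.  145.4] 0.59 [0.7348 0.2811 0.    ]
```

View pics/w5.png

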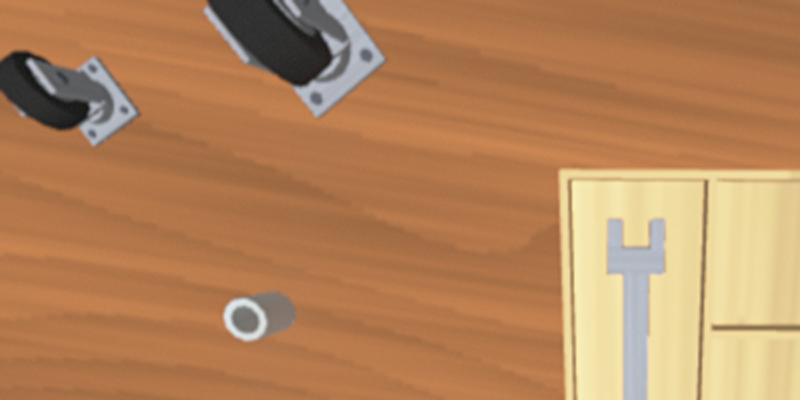

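The spanner lies centred in the long bay: measured (503.8,90.0) against bay centre (503.5,88.5), yaw 8.8°. The large castor is at about (160,25) full-frame. Moving above it.

jog_arm([
  [123, 175, 0],
  [123, 175, 0],
  [123, 175, 0],
  [123, 175, 0],
  [123, 175, 0],
  [123, 175, 0],
  [123, 175, 0],
  [123, 175, 0],
  [123, 175, 0],
], turn=[0, 0, 0, 0, 0, 0, 0, 0, 0], grip=70)

```text
clock: 11.8
position: [0.6269, 0.2627, 0.2065]
ee_rot: [0.997, 0.079, -0.004, 0.002]
ft_force: [-0.0, -0.5, -0.5]
grip_width: 0.818
```

```bash
python3 - <<'E'
from h import *
tool(); p=manip.camera("wrist"); save(p,"w6.png",(200,60,440,260),3)
rects(p,"castor_large",.004)
for d in manip.pinpoint(p,"castor_large"): print(np.round(d["at"],1),round(d["confidence"],2),ray(p,d["at"],0).round(4))
E
```

```text
tcp mm [626.9 262.7 206.5] jaw deg 99.1 tilt [-0.007 -0.005 -1.   ] w 69.9 F [-0.  -0.5 -0.5] t 11.8
castor_large [287. 143. 340. 210.] 0.93 [106. 105. 108.] [621.6 262.8] [61.5 51. ] 44.6
castor_large [293.  31. 349. 100.] 0.88 [ 60. 116. 216.] [739.6 276.5] [45.  57.7] 69.8
[317.1 171.5] 0.69 [0.629  0.2635 0.    ]
[320.4  66.7] 0.61 [0.7366 0.2773 0.    ]
```

View pics/w6.png

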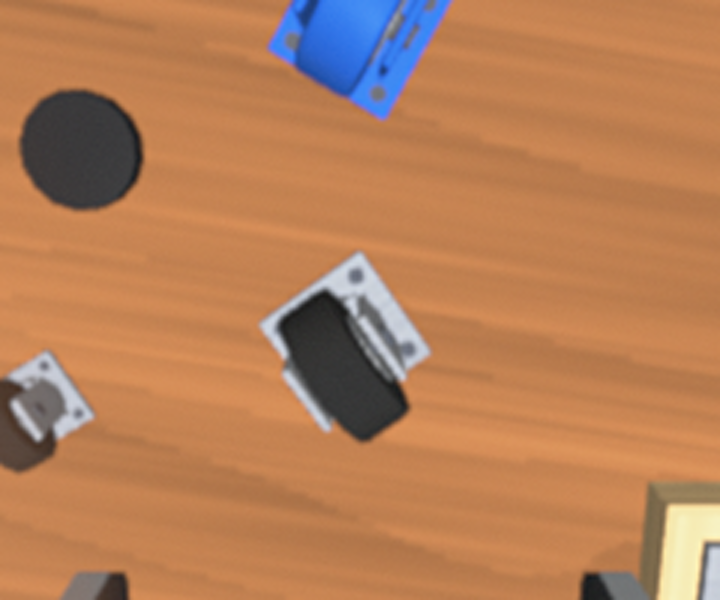

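The picture shows the black large castor's plate corners at crop (360,252), (430,353) and (260,323), with the wheel rolling parallel to the first edge. The blue castor is at top and the small one at left.

```bash
python3 - <<'E'
from h import *
p=manip.camera("wrist")
t,r,l=[ray(p,(200+u/3-.33,60+v/3-.33),.004)*1000 for u,v in [(360,252),(430,353),(260,323)]]
print(np.linalg.norm(r-t),np.linalg.norm(l-t),"centre",(r+l)/2,"x ang",np.degrees(np.arctan2(*(r-t)[[1,0]])),"y ang",np.degrees(np.arctan2(*(l-t)[[1,0]])))
# wheel top centre line at z~71
print(ray(p,(200+345/3,60+368/3),.060)*1000)
print("widest", [ .510+(-np.cos(.159)*-.054+np.sin(.159)*.036), .048+(-np.sin(.159)*-.054-np.cos(.159)*.036)])
tool()
E
```

```text
45.33809551794431 44.87721266807414 centre [628.49493185 266.33936206   4.        ] x ang -135.82787116955612 y ang 134.23846067808716
[630.21715051 266.06614711  60.        ]
widest [np.float64(0.56901876222298), np.float64(0.021003968705245672)]
tcp mm [627.  263.2 207.2] jaw deg 99.1 tilt [-0.007 -0.004 -1.   ] w 70.1 F [-0.3  0.   1.1] t 12.0
```

jog_arm([
  [2, 3, -30],
  [2, 3, -60],
  [2, 3, -90],
  [2, 3, -90],
  [2, 3, -90],
  [2, 3, -90],
  [2, 3, -120],
  [2, 3, -155],
  [2, 3, -183],
  [2, 3, -183],
  [2, 3, -183],
  [2, 3, -183],
], turn=[7, 14, 21, 28, 35, 35, 35, 35, 35, 35, 35, 35])

```text
clock: 13.0
position: [0.6302, 0.2666, 0.0267]
ee_rot: [0.927, 0.375, -0.001, 0.003]
ft_force: [0.3, 0.3, 0.2]
grip_width: 0.821
```

```bash
python3 - <<'E'
from h import *
tool(); p=manip.camera("wrist"); save(p,"w7.png",(160,150,480,400),2)
E
```

```text
tcp mm [630.2 266.6  26.7] jaw deg 134.0 tilt [-0.    -0.006 -1.   ] w 70.2 F [0.3 0.3 0.2] t 13.0
```

View pics/w7.png

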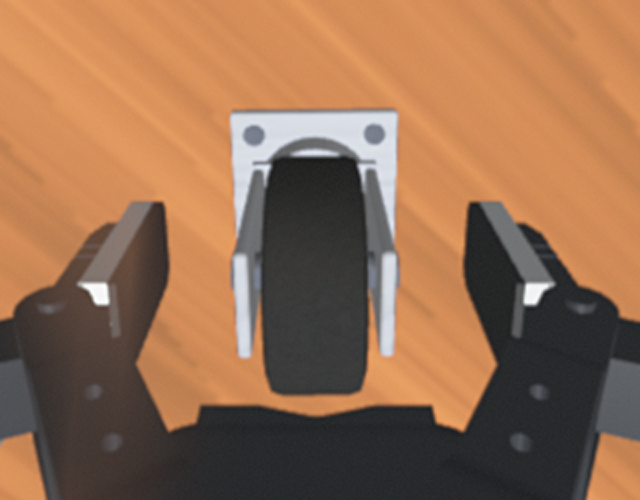

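The castor stands centred and square between the pads, with no contact. Closing on the cheeks.

jog_arm([
  [-1, 0, -2],
  [-1, 0, -2],
  [-1, 0, -2],
  [-1, 0, -2],
  [-1, 0, -2],
  [-1, 0, -2],
  [-1, 0, -2],
], turn=[0, 0, 0, 0, 0, 0, 0], grip=15, grip_force=50)

```text
clock: 13.63
position: [0.6303, 0.2671, 0.0266]
ee_rot: [0.927, 0.375, 0.0, 0.003]
ft_force: [-0.2, -1.0, 6.6]
grip_width: 0.366
```

jog_arm([
  [0, 0, 15],
  [0, 0, 40],
  [0, 0, 65],
  [0, 0, 70],
  [0, 0, 70],
], turn=[0, 0, 0, 0, 0])

```text
clock: 14.05
position: [0.6314, 0.2676, 0.0987]
ee_rot: [0.927, 0.375, 0.002, 0.002]
ft_force: [-0.7, 0.3, -2.5]
grip_width: 0.368
```

jog_arm([
  [-62, -246, 0],
  [-62, -246, 0],
  [-62, -246, 0],
  [-62, -246, 0],
  [-62, -246, 0],
  [-62, -246, 0],
  [-62, -246, 0],
  [-62, -246, 0],
  [-62, -246, 0],
  [-62, -246, 0],
  [-62, -246, 0],
], turn=[-7, -14, -21, -28, -35, -35, -35, -35, -35, -35, -35])

```text
clock: 14.97
position: [0.5693, 0.0233, 0.098]
ee_rot: [0.997, 0.08, 0.001, 0.003]
ft_force: [-0.4, -0.1, -1.3]
grip_width: 0.366
```

```bash
cat >> h.py <<'E'
def overlay(p,name,crop=None,s=1):
    f=np.array(p["frame"])[:,:,::-1].copy(); q=(.510,.048,np.pi+.159);c,sn=np.cos(q[2]),np.sin(q[2])
    for b in [(-95,95,-79,79),(-91,91,-75,-7),(-91,-17,-3,75),(-13,37,-3,75),(41,91,-3,75)]:
        pts=[proj(p,(q[0]+(c*x-sn*y)/1000,q[1]+(sn*x+c*y)/1000,.025)) for x,y in [(b[0],b[2]),(b[1],b[2]),(b[1],b[3]),(b[0],b[3])]]
        cv2.polylines(f,[(np.array(pts)*16).astype(np.int32)],True,(255,0,0),1,cv2.LINE_AA,4)
    save(dict(frame=f[:,:,::-1]),name,crop,s)
E
python3 - <<'E'
from h import *
tool(); p=manip.camera("wrist"); overlay(p,"w8.png",(160,40,520,400),1.6)
E
```

```text
tcp mm [569.3  23.3  98. ] jaw deg 99.2 tilt [ 0.002 -0.005 -1.   ] w 31.2 F [-0.4 -0.1 -1.3] t 14.97
```

View pics/w8.png

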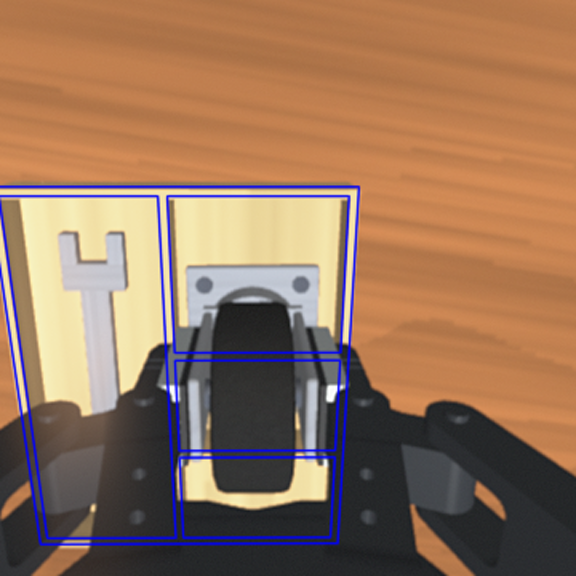

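The castor is square and over the widest bay. Lowering to just above the floor, then feeling for contact.

jog_arm([
  [0, -2, -25],
  [0, -2, -45],
  [0, -2, -60],
  [0, -2, -64],
  [0, -2, -64],
  [0, -2, -64],
], turn=[0, 0, 0, 0, 0, 0])

```text
clock: 15.52
position: [0.5697, 0.0216, 0.0347]
ee_rot: [0.997, 0.08, 0.001, 0.003]
ft_force: [0.7, 0.0, -1.0]
grip_width: 0.366
```

jog_arm([
  [0, 0, -1],
  [0, 0, -2],
  [0, 0, -2.5],
  [0, 0, -2.5],
], turn=[0, 0, 0, 0])

```text
clock: 15.85
position: [0.57, 0.0216, 0.0326]
ee_rot: [0.997, 0.08, 0.001, 0.003]
ft_force: [-0.3, -0.0, -1.6]
grip_width: 0.369
```

jog_arm([
  [0, 0, -1],
  [0, 0, -2],
  [0, 0, -2],
], turn=[0, 0, 0])

```text
clock: 16.1
position: [0.5702, 0.0216, 0.0307]
ee_rot: [0.997, 0.08, 0.002, 0.003]
ft_force: [-0.3, 0.3, -0.2]
grip_width: 0.368
```

jog_arm([
  [0, 0, -1],
  [0, 0, -1.5],
  [0, 0, -1.5],
], turn=[0, 0, 0])

```text
clock: 16.35
position: [0.5704, 0.0215, 0.0305]
ee_rot: [0.997, 0.08, 0.002, 0.003]
ft_force: [-6.2, -0.2, 13.8]
grip_width: 0.367
```

Contact. Releasing and rising.

jog_arm([
  [0, 0, 1],
  [0, 0, 1],
  [0, 0, 1],
  [0, 0, 1],
  [0, 0, 1],
], turn=[0, 0, 0, 0, 0], grip=50)

```text
clock: 16.77
position: [0.5703, 0.0216, 0.0313]
ee_rot: [0.997, 0.08, 0.002, 0.003]
ft_force: [-0.1, -0.5, -0.4]
grip_width: 0.585
```

jog_arm([
  [0, 0, 20],
  [0, 0, 60],
  [0, 0, 100],
  [0, 0, 140],
  [0, 0, 175],
  [0, 0, 175],
  [0, 0, 175],
], turn=[0, 0, 0, 0, 0, 0, 0])

```text
clock: 17.35
position: [0.5715, 0.0217, 0.2085]
ee_rot: [0.997, 0.08, 0.004, 0.002]
ft_force: [-1.2, 0.4, -1.5]
grip_width: 0.589
```

```bash
python3 - <<'E'
from h import *
tool(); p=manip.camera("wrist"); 
for d in manip.pinpoint(p,"castor_large"): print(np.round(d["at"],1),round(d["confidence"],2),ray(p,d["at"],.004).round(4))
rects(p,"spanner_large",.011)
a=manip.camera("scene");b=manip.camera("side")
for n in ["sleeve_large","foot_large"]:
  for pp in (p,a,b):
    for d in manip.pinpoint(pp,n): print(n,np.round(d["at"],1),round(d["confidence"],2),ray(pp,d["at"],0).round(4))
E
```

```text
tcp mm [571.5  21.7 208.5] jaw deg 99.2 tilt [ 0.008 -0.004 -1.   ] w 50.3 F [-1.2  0.4 -1.5] t 17.35
[320.5 178.3] 0.75 [0.5701 0.0177 0.004 ]
spanner_large [  0. 375.  43. 396.] 0.82 [131.  69. 158.] [224.6 367. ] [21.9 71.6] 21.7
spanner_large [232. 165. 262. 254.] 0.74 [189. 191. 198.] [522.9  94.6] [104.5  30.6] 6.3
sleeve_large [556.3 277.6] 0.57 [ 0.4914 -0.2927 -0.    ]
sleeve_large [259.  146.1] 0.52 [ 0.496  -0.2954  0.    ]
sleeve_large [342.4 290.9] 0.52 [ 0.4925 -0.2953  0.    ]
foot_large [588.2 163.4] 0.76 [ 0.6335 -0.2759  0.    ]
foot_large [322.8 226.5] 0.74 [0.5094 0.0427 0.    ]
foot_large [391.2 298.3] 0.47 [0.4978 0.2873 0.    ]
foot_large [219.1 171.8] 0.46 [ 0.6375 -0.2772  0.    ]
foot_large [387.1 270.2] 0.67 [ 0.6287 -0.2677  0.    ]
```

Castor stands in its bay (570,18). On to the sleeve.

jog_arm([
  [-79, -316, 0],
  [-79, -316, 0],
  [-79, -316, 0],
  [-79, -316, 0],
  [-79, -316, 0],
  [-79, -316, 0],
  [-79, -316, 0],
  [-79, -316, 0],
  [-79, -316, 0],
  [-79, -316, 0],
  [-79, -316, 0],
  [-79, -316, 0],
], turn=[0, 0, 0, 0, 0, 0, 0, 0, 0, 0, 0, 0], grip=70)

```text
clock: 18.9
position: [0.4919, -0.293, 0.2059]
ee_rot: [0.997, 0.081, 0.001, 0.002]
ft_force: [-0.2, 1.1, 1.2]
grip_width: 0.82
```

```bash
python3 - <<'E'
from h import *
tool(); p=manip.camera("wrist"); save(p,"w9.png",(120,60,520,360),2)
for d in manip.outline_of(p,"sleeve_large"):
    e=d["extent"];print(np.round(e),round(d["confidence"],2))
for d in manip.pinpoint(p,"sleeve_large"): print(np.round(d["at"],1),round(d["confidence"],2),ray(p,d["at"],0).round(4))
g=cv2.cvtColor(np.array(p["frame"]),cv2.COLOR_RGB2GRAY)
E
```

```text
tcp mm [ 491.9 -293.   205.9] jaw deg 99.3 tilt [ 0.003 -0.004 -1.   ] w 70.0 F [-0.2  1.1  1.2] t 18.9
[303. 162. 333. 202.] 0.7
[318.  175.4] 0.57 [ 0.492  -0.2938  0.    ]
```

View pics/w9.png

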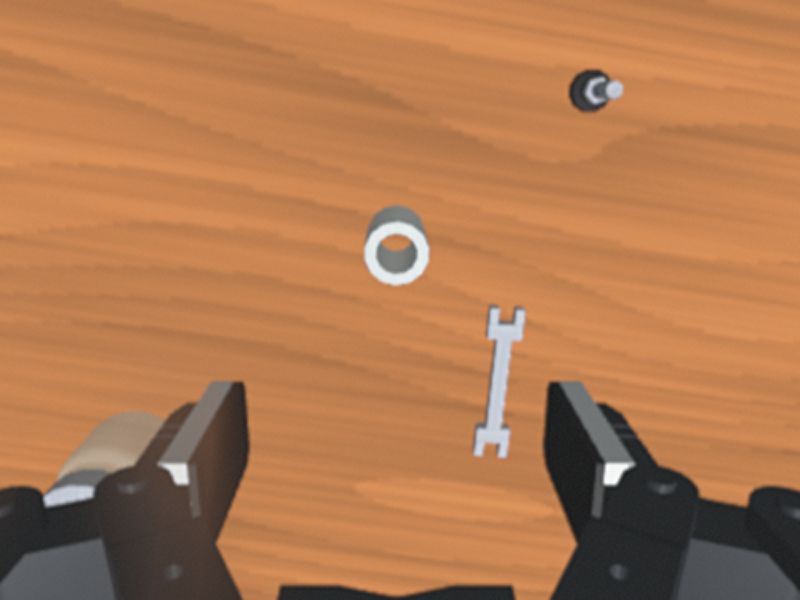

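The picture shows the sleeve's top ring at crop (397,254), centred left-right between the fingers. The small spanner lies at right and the small foot at top right.

```bash
python3 - <<'E'
from h import *
tool(); p=manip.camera("wrist"); print(ray(p,(120+397/2-.25,60+254/2-.25),.05)*1000, ray(p,(120+365/2,60+254/2),.05)-ray(p,(120+429/2,60+254/2),.05))
c,s=np.cos(np.pi+.159),np.sin(np.pi+.159)
for x,y in [(.012,.036),(.066,.036)]: print(.510+c*x-s*y,.048+s*x+c*y)
E
```

```text
tcp mm [ 491.8 -293.3  206. ] jaw deg 99.3 tilt [ 0.003 -0.005 -1.   ] w 69.8 F [ 0.3 -0.2 -0.4] t 19.05
[ 490.98976144 -294.28355985   50.        ] [-0.00497726  0.03064583  0.        ]
0.5038512790988021 0.010554129316049113
0.4505324292699294 0.00200426072488831
```

jog_arm([
  [-1, -1, -40],
  [-1, -1, -80],
  [-1, -1, -120],
  [-1, -1, -155],
  [-1, -1, -180],
  [-1, -1, -184],
  [-1, -1, -184],
  [-1, -1, -184],
], turn=[0, 0, 0, 0, 0, 0, 0, 0])

```text
clock: 19.77
position: [0.4916, -0.2948, 0.0235]
ee_rot: [0.997, 0.081, 0.002, 0.003]
ft_force: [0.2, -0.9, -0.3]
grip_width: 0.82
```

```bash
python3 - <<'E'
from h import *
tool(); p=manip.camera("wrist"); save(p,"w10.png",(160,150,480,400),1.5)
E
```

```text
tcp mm [ 491.6 -294.8   23.5] jaw deg 99.3 tilt [ 0.005 -0.006 -1.   ] w 70.0 F [ 0.2 -0.9 -0.3] t 19.77
```

View pics/w10.png

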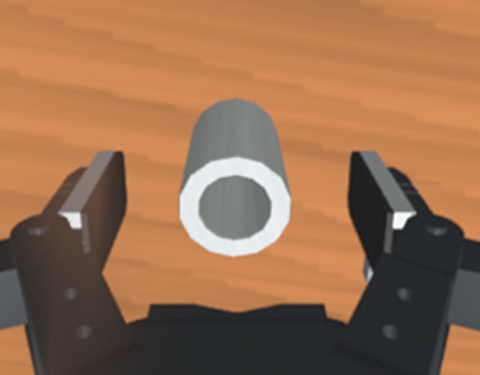

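Sleeve centred between the pads. Closing and lifting.

jog_arm([
  [0, 0, -1],
  [0, 0, -1],
  [0, 0, -1],
  [0, 0, -1],
  [0, 0, -1],
  [0, 0, -1],
  [0, 0, -1],
], turn=[0, 0, 0, 0, 0, 0, 0], grip=15, grip_force=50)

```text
clock: 20.4
position: [0.4929, -0.2954, 0.0246]
ee_rot: [0.997, 0.081, 0.004, 0.004]
ft_force: [-1.6, 1.0, 8.5]
grip_width: 0.363
```

jog_arm([
  [0, 0, 15],
  [0, 0, 45],
  [0, 0, 80],
  [0, 0, 110],
  [0, 0, 120],
  [0, 0, 120],
], turn=[0, 0, 0, 0, 0, 0])

```text
clock: 20.9
position: [0.4944, -0.2963, 0.1478]
ee_rot: [0.997, 0.081, 0.006, 0.005]
ft_force: [-0.1, 0.9, -0.3]
grip_width: 0.364
```

jog_arm([
  [10.5, 307, 0],
  [10.5, 307, 0],
  [10.5, 307, 0],
  [10.5, 307, 0],
  [10.5, 307, 0],
  [10.5, 307, 0],
  [10.5, 307, 0],
  [10.5, 307, 0],
  [10.5, 307, 0],
  [10.5, 307, 0],
  [10.5, 307, 0],
  [10.5, 307, 0],
], turn=[0, 0, 0, 0, 0, 0, 0, 0, 0, 0, 0, 0])

```text
clock: 21.9
position: [0.5045, 0.0092, 0.1471]
ee_rot: [0.997, 0.08, 0.006, 0.005]
ft_force: [0.9, -1.0, -0.1]
grip_width: 0.359
```

```bash
python3 - <<'E'
from h import *
tool(); p=manip.camera("wrist"); overlay(p,"w11.png",(160,60,500,400),1.6)
E
```

```text
tcp mm [504.5   9.2 147.1] jaw deg 99.1 tilt [ 0.012 -0.009 -1.   ] w 30.6 F [ 0.9 -1.  -0.1] t 21.9
```

View pics/w11.png

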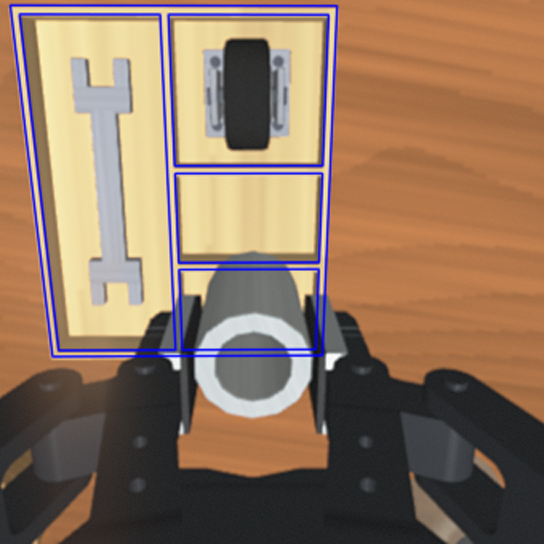

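I've viewed 15 pictures, so I'll keep the last one for the final check. The picture shows the spanner and castor well seated and the sleeve over the middle bay. Lowering.

jog_arm([
  [0, 1, -35],
  [0, 1, -70],
  [0, 1, -100],
  [0, 1, -112],
  [0, 1, -114],
  [0, 1, -114],
  [0, 1, -114],
], turn=[0, 0, 0, 0, 0, 0, 0])

```text
clock: 22.53
position: [0.5054, 0.0099, 0.0343]
ee_rot: [0.997, 0.079, 0.007, 0.005]
ft_force: [0.1, -0.3, -0.9]
grip_width: 0.363
```

jog_arm([
  [0, 0, -1],
  [0, 0, -2],
  [0, 0, -3],
  [0, 0, -3],
], turn=[0, 0, 0, 0])

```text
clock: 22.87
position: [0.5056, 0.0099, 0.0316]
ee_rot: [0.997, 0.079, 0.007, 0.005]
ft_force: [-0.1, 0.1, -0.6]
grip_width: 0.363
```

jog_arm([
  [0, 0, -1],
  [0, 0, -2],
  [0, 0, -2],
], turn=[0, 0, 0])

```text
clock: 23.12
position: [0.5055, 0.0099, 0.0295]
ee_rot: [0.997, 0.079, 0.007, 0.005]
ft_force: [0.2, -0.2, -0.4]
grip_width: 0.362
```

jog_arm([
  [0, 0, -1],
  [0, 0, -1.5],
  [0, 0, -1.5],
], turn=[0, 0, 0])

```text
clock: 23.37
position: [0.5059, 0.0099, 0.0286]
ee_rot: [0.997, 0.079, 0.007, 0.005]
ft_force: [-2.5, 0.4, 7.1]
grip_width: 0.364
```

Contact at the expected height (28.6). Releasing and rising.

jog_arm([
  [0, 0, 0.5],
  [0, 0, 0.5],
  [0, 0, 0.5],
  [0, 0, 0.5],
  [0, 0, 0.5],
], turn=[0, 0, 0, 0, 0], grip=48)

```text
clock: 23.78
position: [0.5058, 0.01, 0.029]
ee_rot: [0.997, 0.079, 0.007, 0.005]
ft_force: [0.9, 0.5, 0.1]
grip_width: 0.559
```

jog_arm([
  [0, 0, 20],
  [0, 0, 60],
  [0, 0, 100],
  [0, 0, 140],
  [0, 0, 175],
  [0, 0, 175],
  [0, 0, 175],
], turn=[0, 0, 0, 0, 0, 0, 0])

```text
clock: 24.37
position: [0.507, 0.0101, 0.2061]
ee_rot: [0.997, 0.079, 0.009, 0.005]
ft_force: [0.1, -0.3, -1.1]
grip_width: 0.56
```

```bash
python3 - <<'E'
from h import *
tool(); p=manip.camera("wrist"); 
for n in ["sleeve_large","castor_large","foot_large"]:
    for d in manip.pinpoint(p,n): print(n,np.round(d["at"],1),round(d["confidence"],2),ray(p,d["at"],.004).round(4))
for pp in (p,manip.camera("scene"),manip.camera("side")):
    for d in manip.outline_of(pp,"sleeve_large"): print(np.round(d["extent"]),round(d["confidence"],2))
    print(proj(pp,(.504,.0105,.004)),proj(pp,(.504,.0105,.054)))
E
```

```text
tcp mm [507.   10.1 206.1] jaw deg 99.1 tilt [ 0.019 -0.008 -1.   ] w 47.8 F [ 0.1 -0.3 -1.1] t 24.37
sleeve_large [317.6 183.1] 0.56 [0.5024 0.0078 0.004 ]
castor_large [314.7 118.3] 0.96 [0.571  0.0219 0.004 ]
foot_large [597.4 103.6] 0.59 [ 0.6326 -0.2696  0.004 ]
foot_large [316.  183.3] 0.17 [0.5019 0.0096 0.004 ]
[299. 169. 330. 206.] 0.61
[315.47127457 181.37591496] [315.6201991  192.00901661]
[311. 199. 321. 222.] 0.81
[317.10190567 216.06440466] [316.74585452 204.95610697]
[312. 190. 322. 211.] 0.48
[314.52666945 206.20219735] [314.59900028 194.79973016]
```

Sleeve stands in the middle bay. On to the foot.

jog_arm([
  [127, -283, 0],
  [127, -283, 0],
  [127, -283, 0],
  [127, -283, 0],
  [127, -283, 0],
  [127, -283, 0],
  [127, -283, 0],
  [127, -283, 0],
  [127, -283, 0],
  [127, -283, 0],
  [127, -283, 0],
  [127, -283, 0],
], turn=[0, 0, 0, 0, 0, 0, 0, 0, 0, 0, 0, 0], grip=50)

```text
clock: 25.82
position: [0.6328, -0.2714, 0.2034]
ee_rot: [0.997, 0.08, 0.007, 0.004]
ft_force: [-0.4, -0.1, 0.6]
grip_width: 0.586
```

```bash
python3 - <<'E'
from h import *
tool(); p=manip.camera("wrist"); save(p,"w12.png")
for d in manip.outline_of(p,"foot_large"):
    m=d["mask"].astype(bool);e=d["extent"].copy() if hasattr(d["extent"],"copy") else d["extent"];print(np.round(e),round(d["confidence"],2))
    im=np.array(p["frame"]).astype(int);g=im.sum(2)/3
    base=m&(g<70); ys,xs=np.nonzero(base); print("dark base px",len(xs),xs.min(),xs.max(),ys.min(),ys.max())
    P=np.array([ray(p,(x,y),.008)[:2]*1000 for x,y in zip(xs,ys)]).astype(np.float32); print("base circle",cv2.minEnclosingCircle(P))
    # rows of mask: column centre, mean brightness
    for y in range(int(e[1]),int(e[3])+1,3):
        c=np.nonzero(m[y])[0]
        if len(c): print(y,c.min(),c.max(),round(g[y,c].mean()))
for d in manip.pinpoint(p,"foot_large"): print(np.round(d["at"],1),round(d["confidence"],2),ray(p,d["at"],0).round(4))
E
```

```text
tcp mm [ 632.8 -271.4  203.4] jaw deg 99.2 tilt [ 0.014 -0.008 -1.   ] w 50.1 F [-0.4 -0.1  0.6] t 25.82
[301. 161. 336. 199.] 0.64
dark base px 138 307 335 165 185
base circle ((633.7724609375, -276.1756896972656), 15.628079414367676)
167 312 327 64
170 308 331 72
173 306 334 79
176 305 335 124
179 305 336 111
182 306 336 115
185 307 335 107
188 308 334 134
191 310 331 160
194 315 328 193
197 319 325 189
[393. 224. 415. 254.] 0.4
dark base px 94 394 411 227 237
base circle ((584.4697875976562, -379.14215087890625), 9.964245796203613)
227 398 407 71
230 395 410 64
233 393 412 70
236 393 412 121
239 394 412 114
242 396 413 107
245 402 415 123
248 406 416 175
251 409 415 182
[318.5 176.3] 0.73 [ 0.6347 -0.2735  0.    ]
```

```bash
python3 - <<'E'
from h import *
p=manip.camera("wrist");tool()
for uv,z in [((320.5,179),.008),((322,195),.06),((305,179),.008),((336,179),.008),((318.5,176.3),0)]: print(uv,(ray(p,uv,z)*1000).round(1))
im=cv2.cvtColor(np.array(p["frame"]),cv2.COLOR_RGB2GRAY);print(im[161:203:2,300:342:2])
E
```

```text
tcp mm [ 632.7 -272.2  203.8] jaw deg 99.2 tilt [ 0.014 -0.008 -1.   ] w 49.6 F [-0.6  0.  -0.3] t 26.02
(320.5, 179) [ 633.6 -276.4    8. ]
(322, 195) [ 629.2 -277.6   60. ]
(305, 179) [ 631.  -259.7    8. ]
(336, 179) [ 636.3 -293.1    8. ]
(318.5, 176.3) [ 634.7 -274.1    0. ]
[[145 146 145 144 145 145 144 145 145 145 146 145 145 145 145 144 145 144
  146 145 146]
 [143 143 143 145 145 145 146 146 145 141 135 143 145 145 146 145 145 144
  145 144 145]
 [146 146 144 143 144 144 139 120  93  71  59  64  69  97 139 146 145 144
  143 145 145]
 [145 145 146 146 147 134  74  53  59  67  68  68  66  58  71 121 150 149
  146 147 145]
 [145 143 143 144 132  70  59  67  70  72  70  72  72  70  65  59 122 152
  153 151 150]
 [149 148 148 143  73  59  68  70  69  68  62  65  69  71  72  71  69 138
  149 149 152]
 [146 145 147 134  62  69  70  66  76  90  92  91  90  69  72  73  67  86
  141 141 142]
 [144 142 144  92  63  72  69  78 173 193 193 188 188 128  68  74  74  64
  131 142 141]
 [149 149 144  74  71  72  69 133 203 180 151 161 190 183  99  74  75  65
  131 145 144]
 [151 152 145  73 
[... 350 characters left out ...]
4 141  90  75  76 116 108 178 205 203 200 145  92  82  80 123
  146 145 146]
 [152 153 152 153 130  77  78  80 164 209 208 203 207 204 113  79 111 144
  145 143 145]
 [150 151 152 151 153 123  84  82 190 210 207 202 205 211 133 112 139 137
  136 137 138]
 [155 153 153 152 153 153 145 106 187 209 206 201 206 206 146 149 150 148
  146 145 143]
 [160 160 159 160 157 156 155 151 170 205 207 201 209 192 154 152 151 151
  152 152 151]
 [155 156 157 158 158 157 159 159 156 174 192 191 183 158 151 151 150 151
  151 152 152]
 [153 151 152 151 152 152 153 155 154 156 156 157 156 158 157 157 156 155
  154 152 152]
 [154 154 152 152 152 153 152 150 150 149 150 149 151 153 154 155 153 155
  157 155 157]]
```

jog_arm([
  [0, -4, -40],
  [0, -4, -80],
  [0, -4, -120],
  [0, -4, -155],
  [0, -4, -175],
  [0, -4, -178],
  [0, -4, -178],
  [0, -4, -178],
], turn=[0, 0, 0, 0, 0, 0, 0, 0])

```text
clock: 26.68
position: [0.6338, -0.2765, 0.0277]
ee_rot: [0.997, 0.08, 0.008, 0.005]
ft_force: [-0.1, -0.8, 0.4]
grip_width: 0.588
```

```bash
python3 - <<'E'
from h import *
p=manip.camera("wrist");tool()
x=manip.get_obs()["position"]
print("tcp line px",[proj(p,(633,-.2765+.0,.0)) and 0] if 0 else "", "stem tip expected",proj(p,(.633,-.2765,.06)).round(1),"pts at tcp xy",proj(p,(x[0],x[1],.06)).round(1))
im=cv2.cvtColor(np.array(p["frame"]),cv2.COLOR_RGB2GRAY)
for r in range(190,330,10): print(r,im[r,240:400:5])
for d in manip.outline_of(p,"foot_large"): print(np.round(d["extent"]),round(d["confidence"],2))
E
```

```text
tcp mm [ 634.1 -276.7   28.3] jaw deg 99.2 tilt [ 0.017 -0.01  -1.   ] w 50.0 F [ 0.4 -0.1  1.3] t 26.73
tcp line px  stem tip expected [319.2 295.9] pts at tcp xy [320.1 293.5]
190 [150 149 150 148 147 145 144 144 145 146 148 148 150 153 153 156 157 156
 155 153 150 149 146 146 144 142 141 140 140 141 141 142]
200 [146 145 145 147 146 145 146 145 145 145 146 145 146 147 147 147 146 145
 142 143 143 144 144 145 147 148 149 153 153 153 154 154]
210 [146 144 142 141 142 142 144 144 143 144 143 144 144 144 144 144 144 143
 145 144 144 144 143 143 143 143 143 145 144 144 142 141]
220 [149 148 146 145 145 142 143 142 144 143 146 146  95  36  63  77  72  68
  43  82 149 147 145 146 144 144 144 144 144 144 144 144]
230 [147 145 144 143 143 142 144 144 145 146 144  61  79  79  83  71  70  85
  83  84  73 126 140 141 142 143 152 155 157 153 154 152]
240 [146 147 148 150 150 150 150 151 150 149  54  76  79  81 197 202 196 198
  94  85  85  68 141 142 143 143 142 140 140 139 138 137]
250 [146 145 118 117  45  78 142 144 146 147  63  76  80 204  91  95  94 107
 196 134  83  70 145 143 142 141  9
[... 294 characters left out ...]
80 [117 115  42  39  40  32 154 155 153 153 152 151 150 123  99 103 104 105
 107 154 155 154 156 156 155 154  44  31  32  36 112 119]
290 [243 184  49  37  36 102 156 156 157 158 160 159 158 118 197 206 202 201
 168 153 152 153 152 152 152 152 108  30  33  38 169 250]
300 [ 51  62  63  38  35 147 146 146 146 145 147 149 149 163 206 206 201 204
 207 161 158 159 160 161 160 161 160  32  31  53  63  41]
310 [ 51  49  81  41 129 144 144 145 145 145 145 145 144 144 143 181 193 168
 142 144 144 144 143 148 153 156 157 152  31  75  42  38]
320 [ 53  49  87  39 143 143 144 143 144 146 146 146 145 148 148 146 147 145
 146 143 145 146 144 146 147 145 145 143  44  83  40  42]
[286. 215. 347. 314.] 0.91
```

The stem is centred (col 319) between the pads (269 and 370). Closing.

jog_arm([
  [-1, 0, -3],
  [-1, 0, -3],
  [-1, 0, -3],
  [-1, 0, -3],
  [-1, 0, -3],
  [-1, 0, -3],
  [-1, 0, -3],
  [-1, 0, -3],
], turn=[0, 0, 0, 0, 0, 0, 0, 0], grip=0, grip_force=40)

```text
clock: 27.45
position: [0.6335, -0.2768, 0.0262]
ee_rot: [0.997, 0.08, 0.009, 0.006]
ft_force: [-1.6, 0.9, 6.2]
grip_width: 0.127
```

jog_arm([
  [0, 0, 15],
  [0, 0, 45],
  [0, 0, 80],
  [0, 0, 110],
  [0, 0, 120],
  [0, 0, 120],
], turn=[0, 0, 0, 0, 0, 0])

```text
clock: 27.95
position: [0.6349, -0.2776, 0.1495]
ee_rot: [0.997, 0.08, 0.011, 0.007]
ft_force: [0.6, 0.7, -0.7]
grip_width: 0.127
```

jog_arm([
  [-184, 280, 0],
  [-184, 280, 0],
  [-184, 280, 0],
  [-184, 280, 0],
  [-184, 280, 0],
  [-184, 280, 0],
  [-184, 280, 0],
  [-184, 280, 0],
  [-184, 280, 0],
  [-184, 280, 0],
  [-184, 280, 0],
  [-184, 280, 0],
], turn=[0, 0, 0, 0, 0, 0, 0, 0, 0, 0, 0, 0])

```text
clock: 28.95
position: [0.4509, 0.0014, 0.1487]
ee_rot: [0.997, 0.079, 0.011, 0.007]
ft_force: [-0.5, -0.8, -1.5]
grip_width: 0.126
```

jog_arm([
  [0, 0, 0],
  [0, 0, 0],
], turn=[0, 0])

```text
clock: 29.12
position: [0.451, 0.0004, 0.1481]
ee_rot: [0.997, 0.078, 0.01, 0.007]
ft_force: [0.5, -0.2, -1.0]
grip_width: 0.128
```

```bash
python3 - <<'E'
from h import *
p=manip.camera("wrist");tool()
for d in manip.pinpoint(p,"foot_large"): print(np.round(d["at"],1),round(d["confidence"],2),ray(p,d["at"],.12).round(4))
for d in manip.outline_of(p,"foot_large"): print(np.round(d["extent"]),round(d["confidence"],2))
x=manip.get_obs()["position"];print("expected origin px",proj(p,(x[0],x[1],x[2]-.0262)),"top",proj(p,(x[0],x[1],x[2]+.034)))
E
```

```text
tcp mm [451.    0.6 148.2] jaw deg 99.0 tilt [ 0.021 -0.012 -1.   ] w 11.3 F [-0.3  0.1 -1.3] t 29.17
[316.5 237.2] 0.62 [0.4512 0.001  0.12  ]
[286. 215. 348. 313.] 0.59
expected origin px [316.57630025 238.94030911] top [318.29087379 296.57190463]
```

Foot hangs upright in the grip, over the end bay. Lowering.

jog_arm([
  [-1, 1, -35],
  [-1, 1, -70],
  [-1, 1, -100],
  [-1, 1, -112],
  [-1, 1, -114],
  [-1, 1, -114],
  [-1, 1, -114],
], turn=[0, 0, 0, 0, 0, 0, 0])

```text
clock: 29.85
position: [0.4509, 0.002, 0.0355]
ee_rot: [0.997, 0.079, 0.011, 0.007]
ft_force: [0.5, -0.9, -1.1]
grip_width: 0.129
```

jog_arm([
  [0, 0, -1],
  [0, 0, -2],
  [0, 0, -3],
  [0, 0, -3],
], turn=[0, 0, 0, 0])

```text
clock: 30.18
position: [0.4511, 0.002, 0.0328]
ee_rot: [0.997, 0.079, 0.012, 0.007]
ft_force: [-0.5, -0.7, -1.2]
grip_width: 0.124
```

jog_arm([
  [0, 0, -1],
  [0, 0, -2],
  [0, 0, -2],
], turn=[0, 0, 0])

```text
clock: 30.43
position: [0.451, 0.0021, 0.0307]
ee_rot: [0.997, 0.079, 0.011, 0.007]
ft_force: [-0.6, -0.2, -2.4]
grip_width: 0.127
```

jog_arm([
  [0, 0, -1],
  [0, 0, -1.5],
  [0, 0, -1.5],
], turn=[0, 0, 0])

```text
clock: 30.68
position: [0.4515, 0.0019, 0.03]
ee_rot: [0.997, 0.078, 0.012, 0.007]
ft_force: [-5.2, -1.0, 12.8]
grip_width: 0.124
```

Contact at the expected height. Releasing, rising, and clearing for the final check.

jog_arm([
  [0, 0, 0.5],
  [0, 0, 0.5],
  [0, 0, 0.5],
  [0, 0, 0.5],
  [0, 0, 0.5],
], turn=[0, 0, 0, 0, 0], grip=30)

```text
clock: 31.1
position: [0.4514, 0.002, 0.0304]
ee_rot: [0.997, 0.078, 0.012, 0.007]
ft_force: [0.2, -0.5, 0.6]
grip_width: 0.351
```

jog_arm([
  [0, 0, 20],
  [0, 0, 50],
  [0, 0, 90],
  [0, 0, 130],
  [0, 0, 170],
  [0, 0, 190],
  [0, 0, 190],
  [0, 0, 190],
], turn=[0, 0, 0, 0, 0, 0, 0, 0])

```text
clock: 31.77
position: [0.452, 0.0021, 0.2214]
ee_rot: [0.997, 0.078, 0.013, 0.007]
ft_force: [-0.3, 0.1, -0.5]
grip_width: 0.351
```

```bash
python3 - <<'E'
from h import *
tool(); p=manip.camera("wrist"); a=manip.camera("scene"); b=manip.camera("side")
c=lambda q,x0,y0,x1,y1,w,h: cv2.resize(np.array(q["frame"])[y0:y1,x0:x1,::-1],(w,h),interpolation=cv2.INTER_CUBIC)
top=np.hstack([c(a,260,150,390,280,390,390),c(b,262,150,362,250,390,390)])
cv2.imwrite("pics/final.png",np.vstack([top,c(p,200,0,500,80,780,208)]) )
for n in ["castor_large","sleeve_large","foot_large"]:
    for d in manip.pinpoint(p,n): print(n,np.round(d["at"]),round(d["confidence"],2),ray(p,d["at"],.004).round(4))
rects(p,"spanner_large",.011)
E
```

```text
tcp mm [452.    2.1 221.4] jaw deg 99.0 tilt [ 0.027 -0.011 -1.   ] w 30.0 F [-0.3  0.1 -0.5] t 31.77
castor_large [314.  65.] 0.71 [0.5715 0.0219 0.004 ]
sleeve_large [314. 178.] 0.67 [0.4516 0.0031 0.004 ]
sleeve_large [317. 130.] 0.56 [0.5053 0.0084 0.004 ]
foot_large [312. 176.] 0.91 [0.4532 0.0056 0.004 ]
spanner_large [  0. 298.  49. 321.] 0.9 [137.  70. 171.] [228.5 340.8] [33.  62.2] 16.5
spanner_large [222.  48. 262. 183.] 0.59 [189. 191. 196.] [505.  90.] [139.8  32. ] 8.4
```

View pics/final.png

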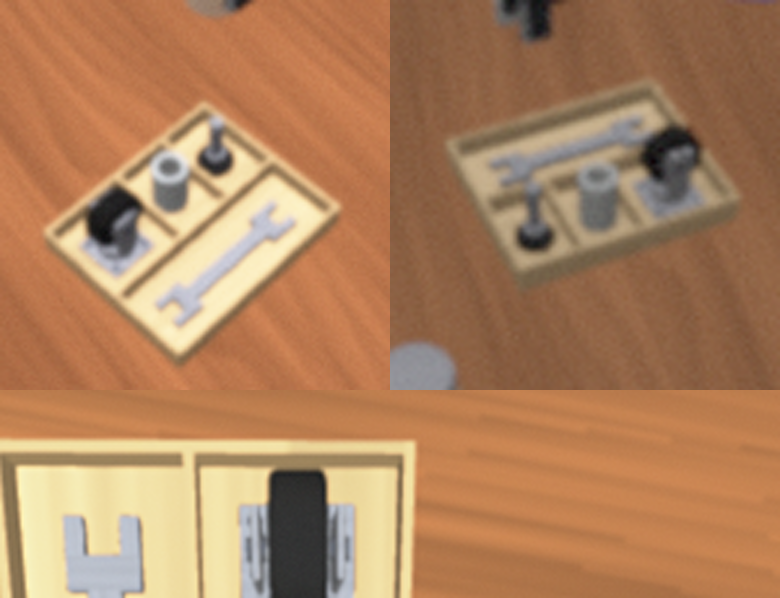

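All four parts sit upright or flat in their bays in both fixed views, and the gripper is clear. Handing in.

```bash
python3 -c "
from workcell import manip
print(manip.hand_in())"
```

```text
the job is handed in; nothing more can be done
None
```

The kit is packed and handed in at about 32 s of the 99 s allowed. I placed the parts in the order you gave: large spanner in the long bay, large castor in the widest short bay, large sleeve in the middle one, large levelling foot in the end one. Each was lowered until it touched the floor (contact forces up to 18 N), then released.

- **Final checks:** The last scene and side views show all four parts in their bays, upright or flat, with the gripper clear. Their measured positions are within about 4 mm of the bay centres.
- **Disagreements:** The detector also called the foot a sleeve (0.67 confidence). The positions it gives for single parts vary by 2–4 mm between views.
- **Tool tilt:** The tool drifted to about 1.6° of tilt by the end. The views show no tilt in the parts.
- **Left alone:** The four smaller look-alikes, the purple spanner and the blue castor were never touched. I did not take a separate final picture of them.

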